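# Change the cutter under the guard and put the others on their storage blocks

## Task

Change the slotting unit's cutter: raise its clear guard until the stay catches and holds it, put the worn cutter from the arbor on the storage block it fits, then the bevelled angle cutter on the arbor. Put the large and small cutters lying on the bench on the blocks they fit too. All lie flat, fully down on their seats; leave the guard up on its stay.

Things in the scene. Friction and masses are not known exactly. Their poses are not given: they have to be found in the camera images.
- unit: Slotting unit, fixed, deck 50 mm high. Origin on the bench under its vertical arbor; x to its hinge side, z up. Arbor: seat 30 mm wide at z 62 mm, 18 mm spigot straight for 10 mm, then a 14 mm taper to a 4 mm point. Guard hinge along y at x +90, z 100 mm. Deck parts: clamp x -49 to -30, rests x -46, y +-46, stay y -62. Raised guard stands 65 mm behind the arbor: grip there closing along unit y.
- guard (a joint): Angle of the clear guard, rad: 0 shut (start), grows as the front edge rises, stop at 1.52. Falls shut when let go (1 N lifts it) until its stay catches: a thin rod hung on its right edge, whose foot drags along the deck and drops by itself behind a low catch once the guard passes about 1.42. Let go after that, the guard sinks back and rests on the stay at about 1.37.
- guard_handle (a point): Middle of the guard's handle: round black bar 10 mm thick, 76 mm clear between its arms, parallel to the hinge and 162 mm from it, in the guard's plane, with a 32 mm gap to the flap's edge. Shut: unit x -72, z 100 mm. Axes as the guard's: y along the bar (the unit's y). Pinched from above it turns in the grip while the gripper keeps pointing down.
- cutter_worn: Worn cutter: dark steel ring 44 mm across, 12 mm thick, 12 coarse straight teeth, bore 22 mm, 90 g. At the start it lies on the unit's arbor under the guard. Its place is block_medium. Origin: centre of the underside; z up.
- cutter_angle: Bevelled angle cutter: bright steel, bore 22 mm, 20 mm high, 44 mm across for its lower 12 mm (grip there), then bevelled in to 31 mm at the top. Lies flat, bevel up, and goes on the unit's arbor the same way up. 90 to 180 g. It lies on the front strip or in the gap, as the large one. Origin: centre of the underside; z up.
- cutter_large: Large cutter: bright steel ring 56 mm across, 14 mm thick, 22 teeth, bore 27 mm, 120 to 240 g. Lies flat. Its place is block_large. It lies on the front strip of the bench (machines 0.2 to 0.5 m tall stand behind it from x 0.48 m: close the grip along the bench edge) or in the gap between them (y -0.12 to 0.07 m: close it fore and aft). Origin: centre of the underside; z up.
- cutter_small: Small cutter: bright steel, 34 mm across, 20 mm high, 8 slanting teeth, bore 16 mm, 90 to 155 g. Lies flat. Its place is block_small. It lies on the front strip of the bench or in the gap between the machines, as the large one. Origin: centre of the underside; z up.
- block_large: Storage block for the large cutter: beech, 62 x 62 x 18 mm, fixed, with a round metal seat 56 mm across (seat face 22 mm above the origin) and in its middle a steel spigot 22.6 mm thick, straight for 10 mm above the seat, then tapering over 14 mm to a 4 mm point. On the front strip or in the gap; carry round the front of the machines. Origin: centre of the underside; z up.
- block_medium: Storage block for the worn cutter: beech, 50 x 50 x 18 mm, fixed, with a round metal seat 44 mm across (seat face 22 mm above the origin) and in its middle a steel spigot 18 mm thick, straight for 10 mm above the seat, then tapering over 14 mm to a 4 mm point. On the front strip or in the gap; carry round the front of the machines. Origin: centre of the underside; z up.
- block_small: Storage block for the small cutter: beech, 40 x 40 x 18 mm, fixed, with a round metal seat 34 mm across (seat face 22 mm above the origin) and in its middle a steel spigot 12.4 mm thick, straight for 14 mm above the seat, then tapering over 10 mm to a 4 mm point. On the front strip or in the gap; carry round the front of the machines. Origin: centre of the underside; z up.

How it is judged:
By the outcome, as a careful person would: the job done as asked, in the order asked, and still so for the second after the job is handed in, with the robot touching nothing.
It also fails if it takes over 144 s, if anything falls off the work surface, if the arm or the gripper's body presses on something with over 40 N, if the wrist force passes 120 N, or if a joint passes its speed limit or range.

## Robot

A 6-joint arm with a two-finger parallel gripper is mounted at the origin on a cart in front of the work surface, level with it; the furniture and walls round the work are solid. World frame = base frame: x ahead of the robot, y to its left, z up, the work surface at z = 0. Lengths are in m, angles in rad, forces in N, time in s.
With the tool pointing down it reaches from about 0.375 to 0.9 m from the base axis. Payload 3.1 kg.
Tool frame: the origin (TCP) lies on the centre line of the jaws, within the pads' length; the fingertips stand robot.tcp_to_tips ahead of it and the grasp point (between the pads) lies 3 mm ahead of it (robot.tcp_to_tips is the distance from the TCP to the fingertips, in m); z points along the fingers, y is the line along which they close (so a half turn about z gives the same grasp; the last joint's range is limited). The gripper opens to 87 mm and grips with 3 to 60 N. Pads are 19 mm wide; open, the fingers measure 117 mm over their backs; the gripper's body (75 mm by 190 mm) begins 51 mm behind the grasp point.
Start: joints at [-1.357, 0.527, 1.433, -0, 1.181, -0.178], TCP at [0.239, -0.577, 0.245] pointing down, gripper open.
Joint ranges: [-3.08, 3.08], [-0.75, 2.2], [0.22, 2.44], [-1.43, 4.57], [0, 2.65], [-2.85, 2.85]. Speed limits (rad/s): [2.79, 2.79, 3.14, 3.14, 3.14, 3.14].

## Interface

Orientations are given as a unit quaternion [x, y, z, w].
In Python, from rig import robot gives the robot as it stands. The module is installed in compiled form; this text tells all that it offers.
- The arm moves only by the shell command python3 -m jog 'ROWS' [FORCE]. ROWS is JSON, one flat list of numbers, 5 for each row, row after row: the finger opening in m, from 0 to 0.087, then the shift along the tool's x, y, z in m, then the turn about the tool's z in units of 10 degrees (1.0 is 10 degrees). In form: [claw, x, y, z, roll, claw, x, y, z, roll, ...]. A call has 1 to 20 rows; each row shifts and turns the commanded pose from where the row before left it, along the tool's axes as they then stand; what a row does not reach is not made up. A row lasts 1/8 s, in which the tool goes at most 62.5 mm and 10.7 degrees, less where a joint would pass 70% of its speed; a pose out of reach is approached as far as the arm can. A call with a gripper value outside its range is refused whole. The fingers move at their own pace and stop on an object; FORCE is the grip in N (left out, the last holds). Time passes only in rows, so rows that do not move let the fingers close. It gives the time, the measured TCP pose, the force, the opening and the grip force at its end, in the units of the state.
- robot.get_obs(): the state, without advancing time (a new reading comes with each control period).
- robot.camera(name): name is "scene" or "top" or "wrist"; returns the picture (420x560x3 uint8, blue, green, red); there is no depth.
- robot.camera_model(name): a dict with "fx", "fy", "cx", "cy" (pixels), "R" (3x3) and "t" (3): a world point X has camera coordinates R X + t; the wrist camera has in their place "tool_from_camera" (4x4, takes a point from camera to tool coordinates, whose origin is the TCP and whose axes are the flange's). Camera axes: x right, y down, z forward; pixel columns grow to the right and rows downward; lengths in m; the calibration is good to about 2 mm. The wrist camera is an equidistant fisheye: a pixel r from the principal point sees the ray r / f radians off the axis. A picture is of the moment at which its call begins: read the wrist's pose just before it. camera_model takes no time and is no camera call.
- robot.hand_in(): hands the job in; it is judged then, once.
Trained networks look in the newest picture that a camera, given by its name, has taken for a name from the list of things; names that differ only in an ending like _2 or _b are one class to them, and where a whole thing is asked for, a point or a joint stands for the part that bears it (a point fixed in the world has none). Each returns a list of dicts, best first, with "conf" (0 to 1); they miss things now and then, are a little off and sometimes report something else, mostly with a low value. They report only what shows in the picture. A call takes as long as a camera call.
- robot.look_for(camera, label): "extent" ([centre column, centre row, width, height] in pixels, round what is visible of it).
- robot.outline_of(camera, label): "region" (420x560 bool, what is visible of it) and "extent" ([centre column, centre row, width, height] in pixels, round what is visible of it).
The state is a dict: "time": time; "q": joint angles; "joint_velocities": joint speeds; "joint_torque": joint torques, N m; "position": TCP position; "tool_rot": TCP orientation; "ft_force": force on the tool from outside, world axes, zero at the start; "moment": the same for the moment, N m; "grip_width": finger opening in m; "grip_force": force on a finger pad.
Only numpy, scipy, OpenCV 4.12 (cv2) and the standard library are available. Lean on these libraries where they do the work, as an engineer would, in place of code of your own. Each camera call takes 0.05 s, during which the arm holds its last target. There are 200 camera calls.

## Working session

There is one attempt and no reset: what is moved stays moved. The work goes in short steps, Python scripts to look and compute and a shell command to move; the robot and the scene stay as the last step left them, time stands still between calls to the robot, and variables do not carry over. Pictures are saved under pics/ and viewed, at most 14 in all, crops included, and the job is handed in when it is done.

```bash
mkdir -p pics; ls; cat > h.py <<'E'
import numpy as np, cv2
from rig import robot
from scipy.spatial.transform import Rotation as Ro
def tool():
    o=robot.get_obs(); return np.array(o["position"]), Ro.from_quat(o["tool_rot"]).as_matrix()
def ray(cam,u,v,pose=None):
    m=robot.camera_model(cam); a=(u-m["cx"])/m["fx"]; b=(v-m["cy"])/m["fy"]
    if cam!="wrist":
        R=np.array(m["R"]);t=np.array(m["t"]); return -R.T@t, R.T@np.array([a,b,1.])
    p,R=pose if pose else tool(); T=np.array(m["tool_from_camera"]); r=np.hypot(a,b)
    d=np.array([0,0,1.]) if r<1e-9 else np.array([np.sin(r)*a/r,np.sin(r)*b/r,np.cos(r)])
    return p+R@T[:3,3], R@T[:3,:3]@d
def at(cam,u,v,z,pose=None):
    o,d=ray(cam,u,v,pose); return o+d*(z-o[2])/d[2]
def proj(cam,X,pose=None):
    m=robot.camera_model(cam); X=np.array(X,float)
    if cam!="wrist":
        c=np.array(m["R"])@X+np.array(m["t"]); return m["fx"]*c[0]/c[2]+m["cx"], m["fy"]*c[1]/c[2]+m["cy"]
    p,R=pose if pose else tool(); T=np.array(m["tool_from_camera"])
    c=T[:3,:3].T@(R.T@(X-p)-T[:3,3]); th=np.arctan2(np.hypot(c[0],c[1]),c[2]); n=max(np.hypot(c[0],c[1]),1e-12)
    return m["fx"]*th*c[0]/n+m["cx"], m["fy"]*th*c[1]/n+m["cy"]
E
python3 - <<'E'
from h import *
print(robot.tcp_to_tips, robot.get_obs())
for c in ["scene","top","wrist"]:
    im=robot.camera(c); cv2.imwrite(f"pics/{c}0.png",im)
    m=robot.camera_model(c); print(c,{k:np.round(v,3).tolist() for k,v in m.items()})
    for l,z in [("unit",.05),("guard_handle",.1),("cutter_worn",.074),("cutter_angle",.02),("cutter_large",.014),("cutter_small",.02),("block_large",.018),("block_medium",.018),("block_small",.018)]:
        for r in robot.look_for(c,l)[:2]:
            e=r["extent"]; print(c,l,round(r["conf"],2),np.round(e,0),np.round(at(c,e[0],e[1],z),3))
E
```

```text
pics
0.022 {'time': 0.0, 'q': array([-1.35647688e+00,  5.28471866e-01,  1.43389727e+00, -8.44752954e-06,
        1.18138651e+00, -1.78488685e-01]), 'joint_velocities': array([-2.47334565e-04,  1.58042333e-03, -6.72242162e-04, -7.90257761e-04,
       -1.13117021e-03, -5.82840105e-05]), 'joint_torque': array([-6.63575083e-04, -4.40047753e+01, -1.76594585e+01,  6.33482030e-02,
        5.81541855e-02, -1.56909950e-04]), 'position': array([ 0.2391244 , -0.57670837,  0.24356968]), 'tool_rot': array([ 9.80773754e-01,  1.95145262e-01, -2.32795267e-05, -1.08125069e-03]), 'ft_force': array([-0.01514005,  0.3715515 , -0.10278432]), 'moment': array([ 0.04654218, -0.0311509 ,  0.0383764 ]), 'grip_force': 0.0, 'grip_width': 0.08688751364560986}
scene {'fx': 454.608, 'fy': 454.608, 'cx': 297.531, 'cy': 206.425, 'R': [[-0.484, -0.875, 0.026], [-0.358, 0.171, -0.918], [0.799, -0.453, -0.396]], 't': [0.289, 0.256, 0.975]}
scene guard_handle 0.77 [173. 233.  79.  29.] [0.478 0.421 0.1  ]
scene guard_handle 0.2 [294. 248.  19.  12.] [0.274 0.191 0.1  ]
scene cutter_worn 0.48 [178. 243.  15.   6.] [0.466
[... 471 characters left out ...]
, -0.001, -0.997]], 't': [0.043, 0.518, 1.494]}
top guard_handle 0.91 [162. 224.  56.  40.] [0.492 0.414 0.1  ]
top cutter_large 0.57 [269. 243.  13.  18.] [0.439 0.097 0.014]
top cutter_small 0.54 [310. 242.  10.   6.] [ 0.445 -0.035  0.02 ]
top block_large 0.94 [432. 244.  23.  23.] [ 0.442 -0.419  0.018]
top block_medium 0.76 [232. 245.  15.  14.] [0.431 0.211 0.018]
top block_small 0.68 [312. 207.  18.  17.] [ 0.556 -0.041  0.018]
wrist {'fx': 325.192, 'fy': 325.192, 'cx': 277.713, 'cy': 210.165, 'tool_from_camera': [[-0.0, -0.96, -0.278, 0.077], [1.0, -0.0, 0.0, 0.0], [-0.0, -0.278, 0.96, -0.139], [0.0, 0.0, 0.0, 1.0]]}
wrist block_large 0.81 [217.   5.  48.   9.] [ 0.409 -0.434  0.018]
```

```bash
python3 - <<'E'
import cv2
a=cv2.imread("pics/top0.png"); cv2.imwrite("pics/top0c.png",cv2.resize(a[160:300,110:470],(800,311),interpolation=3))
a=cv2.imread("pics/scene0.png"); cv2.imwrite("pics/scene0c.png",cv2.resize(a[170:320,110:370],(800,462),interpolation=3))
E
```

```text
(no output)
```

View pics/top0c.png

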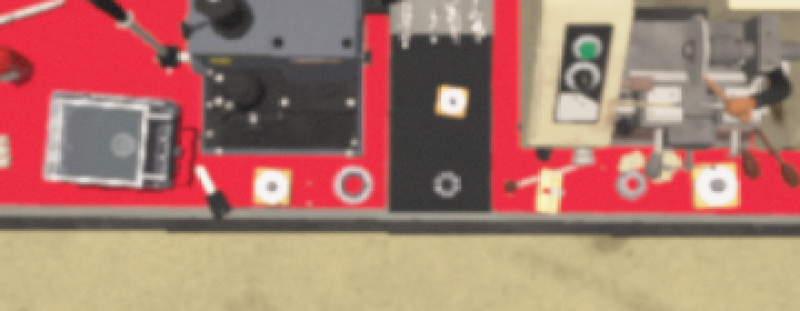

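View pics/scene0c.png

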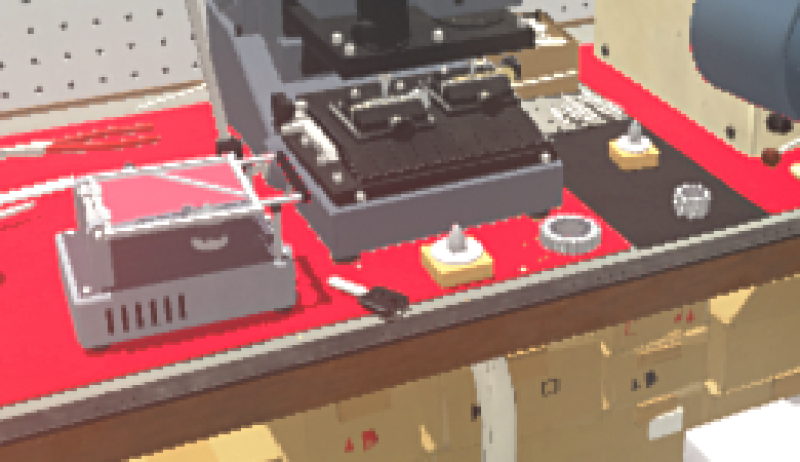

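The top view (crop, ×2.22, offset 110,160) shows the unit at the left near (110,140) with its handle facing right, so unit x ≈ world +y. The medium block is at (272,186), the large cutter at (352,184), the small cutter at (447,184), the small block at (453,101), the angle cutter at (632,184) and the large block at (717,186). The scene view agrees.

I'll move in front of the right-hand pair with the wrist camera on the robot's side.

```bash
python3 -m jog '[0.087,0.058,-0.035,0,0, 0.087,0.058,-0.035,0,0, 0.087,0.058,-0.035,0,0, 0.087,0.058,-0.035,0,0, 0.087,0,0,0,-1.05, 0.087,0,0,0,-1.05, 0.087,0,0,0,-1.05, 0.087,0,0,0,-1.05, 0.087,0,0,0,-1.05, 0.087,0,0,0,-1.05, 0.087,0,0,0,-1.05, 0.087,0,0,0,-1.05, 0.087,0,0,0,-1.05, 0.087,0,0,0,-1.05, 0.087,0,0,0,-1.05, 0.087,0,0,0,-1.05, 0.087,0,0,0,-1.05, 0.087,0,0,0,-1.05, 0.087,0,0,0,-1.05]' 20
cat >> h.py <<'E'
HZ=dict(cutter_worn=.012,cutter_angle=.02,cutter_large=.014,cutter_small=.02,block_large=.022,block_medium=.022,block_small=.022)
def find(labels,name=None,cam="wrist",base=0):
    """outline with the wrist camera; fit the top rim circle/edge by projecting: mean of region as a coarse centre"""
    pose=tool(); im=robot.camera(cam)
    if name: cv2.imwrite(f"pics/{name}.png",im)
    print("tool",np.round(pose[0],4),"yaw",round(np.degrees(np.arctan2(pose[1][1,0],pose[1][0,0])),2),"t",round(robot.get_obs()["time"],2))
    for l in labels:
        for r in robot.outline_of(cam,l)[:2]:
            if r["conf"]<.4: continue
            fit(l,r,pose,cam,base)
    return im,pose
DIM={"cutter_worn":(.022,.012),"cutter_angle":(.022,.02),"cutter_large":(.028,.014),"cutter_small":(.017,.02),"block_large":(.031,.018),"block_medium":(.025,.018),"block_small":(.020,.018)}
def fit(l,r,pose,cam,base=0):
    """least squares: silhouette extent and centroid of the solid (convex hull of its points) against the region"""
    from scipy.optimize import least_squares
    rad,h=DIM[l]; a=np.linspace(0,2*np.pi,48,endpoint=False)
    reg=r["region"].astype(np.uint8); ys,xs=np.nonzero(reg); 
    if l.startswith("block"):
        sp={"block_large":.0113,"block_medium":.009,"block_small":.0062}[l]; st=.024 if l!="block_small" else .024
    def pts(x,y,yaw):
        if l.startswith("block"):
            q=[(sx*rad,sy*rad,z) for sx in(-1,1) for sy in(-1,1) for z in(0,h)]
            q+= [(0,0,.022+.024)]+[(sp*np.cos(t),sp*np.sin(t),.032) for t in a[::4]]
        else:
            rt=.0155 if l=="cutter_angle" else rad; hl=.012 if l=="cutter_angle" else h
            q=[(rad*np.cos(t),rad*np.sin(t),z) for t in a for z in(0,hl)]+[(rt*np.cos(t),rt*np.sin(t),h) for t in a]
        q=np.array(q); c,s=np.cos(yaw),np.sin(yaw)
        return np.c_[x+c*q[:,0]-s*q[:,1],y+s*q[:,0]+c*q[:,1],base+q[:,2]]
    def feat(P): # hull extents in 8 directions + centroid
        D=np.array([(np.cos(t),np.sin(t)) for t in np.arange(12)*np.pi/6]); return (P@D.T).max(0)
    cs=max(cv2.findContours(reg,0,1)[0],key=cv2.contourArea)[:,0,:].astype(float)
    F=feat(cs)
    def res(v): return feat(np.array([proj(cam,p,pose) for p in pts(*v)]))-F
    e=r["extent"]; g=at(cam,e[0],e[1],base+h/2,pose)
    s=least_squares(lambda v:res([v[0],v[1],v[2] if l.startswith("block") else 0]),[g[0],g[1],0.],loss="soft_l1")
    print(l,"conf",round(r["conf"],2),"ext",np.round(e).astype(int),"xy",np.round(s.x[:2],4),"yaw",round(np.degrees(s.x[2]),1),"rms px",round(np.sqrt(np.mean(res(s.x)**2)),2))
    return s.x
E
python3 - <<'E'
from h import *
find(["block_large","cutter_angle"],"w1")
E
```

```text
time: 3.88
position: [0.3876, -0.3761, 0.2447]
tool_rot: [-0.003, 1.0, -0.0, 0.0]
ft_force: [-0.1, -0.7, 0.3]
grip_width: 0.087
grip_force: 0.0
tool [ 0.3876 -0.3761  0.2447] yaw -179.65 t 3.92
block_large conf 0.71 ext [241 226  54  50] xy [ 0.4428 -0.4202] yaw 0.9 rms px 1.95Traceback (most recent call last):
  File "<stdin>", line 2, in <module>
  File "h.py", line 31, in find
    fit(l,r,pose,cam,base)
    ~~~^^^^^^^^^^^^^^^^^^^
  File "h.py", line 56, in fit
    s=least_squares(lambda v:res([v[0],v[1],v[2] if l.startswith("block") else 0]),[g[0],g[1],0.],loss="soft_l1")
    return func(*args, **kwargs)
    result = trf(vector_fun.fun, vector_fun.jac, x0, f0, J0, lb, ub, ftol, xtol,
                 gtol, max_nfev, x_scale, loss_function, tr_solver,
                 tr_options.copy(), verbose, callback=callback_wrapped)
    return trf_no_bounds(
        fun, jac, x0, f0, J0, ftol, xtol, gtol, max_nfev, x_scale,
        loss_function, tr_solver, tr_options, verbose, callback=callback)
    J = jac(x)
    self._update_jac()
    ~~~~~~~~~~~~~~~~^^
    self.J = self.jac_wrapped(xp_cop
[... 784 characters left out ...]
return np.atleast_1d(self.fun(x))
                         ~~~~~~~~^^^
    return self.f(x, *self.args, **self.kwargs)
           ~~~~~~^^^^^^^^^^^^^^^^^^^^^^^^^^^^^^
  File "h.py", line 56, in <lambda>
    s=least_squares(lambda v:res([v[0],v[1],v[2] if l.startswith("block") else 0]),[g[0],g[1],0.],loss="soft_l1")
                             ~~~^^^^^^^^^^^^^^^^^^^^^^^^^^^^^^^^^^^^^^^^^^^^^^^^^^
  File "h.py", line 54, in res
    def res(v): return feat(np.array([proj(cam,p,pose) for p in pts(*v)]))-F
                                      ~~~~^^^^^^^^^^^^
  File "h.py", line 16, in proj
    m=robot.camera_model(cam); X=np.array(X,float)
ValueError: time passes only in moves, steps and waits
```

View pics/w1.png

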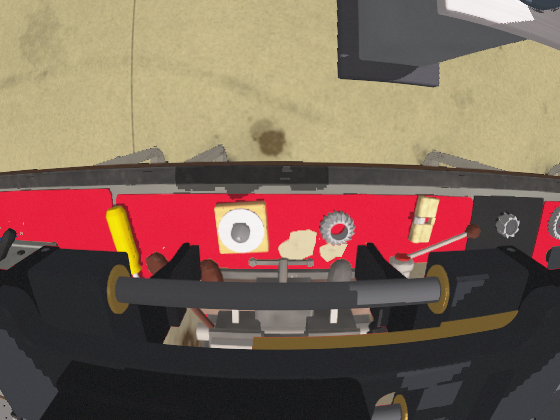

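The picture shows the large block at (241,228), the angle cutter (about 44 mm at this scale) at (337,229), and the small cutter at (508,225). I'll cache the camera models and re-measure.

```bash
sed -i 's/robot.camera_model(cam)/model(cam)/' h.py; cat >> h.py <<'E'
_M={}
def model(c):
    if c not in _M: _M[c]=robot.camera_model(c)
    return _M[c]
E
python3 - <<'E'
from h import *
find(["block_large","cutter_angle","cutter_small"])
E
```

```text
tool [ 0.3876 -0.3761  0.2446] yaw 179.84 t 4.08
block_large conf 0.62 ext [240 227  53  48] xy [ 0.4432 -0.4206] yaw 0.4 rms px 2.27
block_large conf 0.52 ext [508 225  22  26] xy [ 0.4503 -0.0153] yaw -3.5 rms px 14.09
cutter_angle conf 0.95 ext [337 230  36  38] xy [ 0.4438 -0.3022] yaw 0.0 rms px 1.12
cutter_small conf 0.73 ext [508 226  22  26] xy [ 0.4406 -0.0376] yaw 0.0 rms px 0.99
```

```bash
python3 -m jog '[0.087,0,0.06,0,0, 0.087,0,0.06,0,0, 0.087,0,0.06,0,0, 0.087,0,0.06,0,0, 0.087,0,0.06,0,0, 0.087,0,0.06,0,0, 0.087,0,0.06,0,0, 0.087,0,0.06,0,0, 0.087,0,0.04,0,0,0.087,0,0,0,0,0.087,0,0,0,0]'
python3 - <<'E'
from h import *
find(["block_medium","cutter_large","cutter_small"])
E
python3 -m jog '[0.087,0,0.06,-0.01,0, 0.087,0,0.06,-0.01,0, 0.087,0,0.06,-0.01,0,0.087,0,0,0,0,0.087,0,0,0,0]'
python3 - <<'E'
from h import *
im,p=find(["block_medium"],"w2")
for l in ["guard_handle","cutter_worn","unit"]:
    for r in robot.look_for("wrist",l)[:2]:
        e=r["extent"]; z={"guard_handle":.1,"cutter_worn":.068,"unit":.05}[l]; print(l,r["conf"],np.round(e),np.round(at("wrist",e[0],e[1],z,p),4))
E
```

```text
time: 5.6
position: [0.3875, 0.1436, 0.2446]
tool_rot: [-0.0, 1.0, -0.0, 0.0]
ft_force: [0.8, -0.3, -0.5]
grip_width: 0.0875
grip_force: 0.0
tool [0.3875 0.1436 0.2446] yaw -179.99 t 5.65
block_medium conf 0.64 ext [334 223  45  41] xy [0.4349 0.2104] yaw -0.3 rms px 1.67
cutter_large conf 0.8 ext [242 226  45  42] xy [0.4391 0.0956] yaw 0.0 rms px 1.69
cutter_small conf 0.55 ext [138 228  26  31] xy [ 0.4403 -0.0379] yaw 0.0 rms px 1.44
time: 6.42
position: [0.3873, 0.3228, 0.2741]
tool_rot: [0.0, 1.0, -0.001, -0.001]
ft_force: [-0.0, 0.1, 0.2]
grip_width: 0.0869
grip_force: 0.0
tool [0.3873 0.3228 0.2741] yaw 179.98 t 6.47
block_medium conf 0.67 ext [194 214  39  41] xy [0.4347 0.2112] yaw -3.3 rms px 1.89
guard_handle 0.68 [358. 284. 148.  92.] [0.4877 0.412  0.1   ]
unit 0.83 [361. 274. 155. 126.] [0.5024 0.4287 0.05  ]
unit 0.2 [ 48. 220.  21.  23.] [ 0.4306 -0.0048  0.05  ]
```

View pics/w2.png

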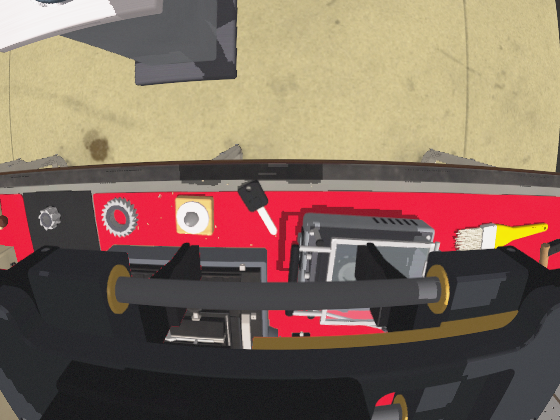

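The unit sits at about (360,275), with the handle on its left side near x≈305. The medium block is at (194,214). I'll zoom in on the unit in both the wrist and top views.

```bash
python3 - <<'E'
import cv2,numpy as np
a=cv2.imread("pics/w2.png")[200:340,270:450]; b=cv2.imread("pics/top0.png")[190:260,120:210]
a=cv2.resize(a,(540,420),interpolation=3); b=cv2.resize(b,(540,420),interpolation=3)
cv2.imwrite("pics/z.png",cv2.resize(np.hstack([a,b[:, :]]),(800,311)) if 0 else a); cv2.imwrite("pics/zb.png",b)
E
```

```text
(no output)
```

View pics/z.png

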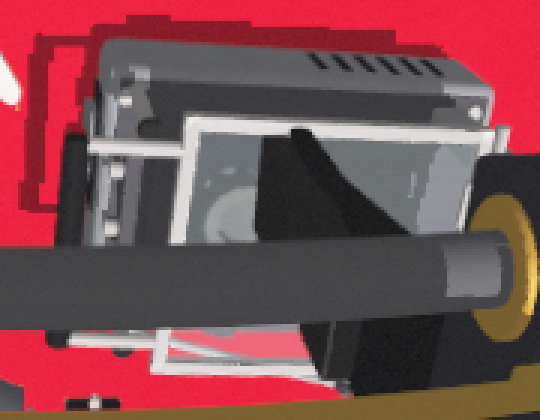

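View pics/zb.png

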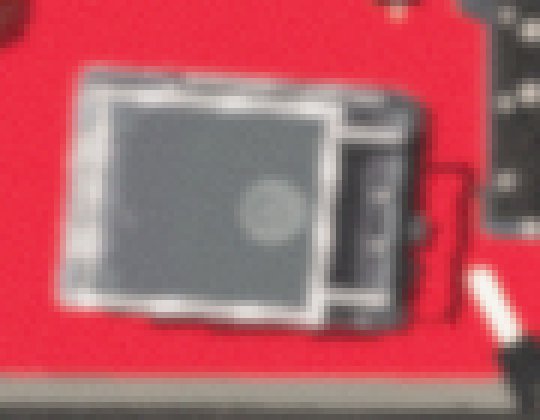

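```bash
python3 - <<'E'
from h import *
p=(np.array([.3873,.3228,.2741]),Ro.from_quat([0,1,0,0]).as_matrix())
f=lambda c,u,v,z:np.round(at(c,u,v,z,p),4)
print("wrist near",f("wrist",295,245,.1),"far",f("wrist",289,315,.1))
z=lambda x,y:(120+x/6,190+y/6)
print("top arms",f("top",*z(402,135),.1),f("top",*z(389,298),.1))
print("flap corners",[f("top",*z(*q),.1) for q in[(333,98),(318,318),(75,88),(62,308)]])
w=lambda x,y:(270+x/3,200+y/3)
print("flap corners wrist",[f("wrist",*w(*q),.1) for q in[(190,120),(158,370),(490,132)]])
print("worn top",f("top",*z(270,212),.074), f("wrist",*w(243,205),.074))
E
```

```text
wrist near [0.4399 0.3404 0.1   ] far [0.528  0.3354 0.1   ]
top arms [0.5266 0.3403 0.1   ] [0.4451 0.3447 0.1   ]
flap corners [array([0.5448, 0.3753, 0.1   ]), array([0.4348, 0.3798, 0.1   ]), array([0.5485, 0.5044, 0.1   ]), array([0.4385, 0.5072, 0.1   ])]
flap corners wrist [array([0.4346, 0.3805, 0.1   ]), array([0.5412, 0.3754, 0.1   ]), array([0.442 , 0.4982, 0.1   ])]
worn top [0.4888 0.4116 0.074 ] [0.4814 0.409  0.074 ]
```

```bash
python3 -m jog '[0.024,0,0,0,0.275, 0.024,-0.048,0.011,0,0, 0.024,-0.048,0.011,0,0, 0.024,0,0,0.05,0, 0.024,0,0,0.05,0, 0.024,0,0,0.02,0, 0.024,0,0,0,0,0.024,0,0,0,0]' 20
python3 - <<'E'
from h import *
p=tool(); im=robot.camera("wrist"); print(np.round(p[0],4))
tip=p[0]+p[1]@np.array([0,0,.022]); print("tip px",proj("wrist",tip,p), "handle px",[proj("wrist",[.484+s*.038,.340-s*.038*.048,.1],p) for s in(-1,0,1)])
cv2.imwrite("pics/w3.png",cv2.resize(im[150:420,130:430],(800,720))[:600])
E
```

```text
time: 7.68
position: [0.4854, 0.3412, 0.1556]
tool_rot: [0.024, 1.0, 0.0, 0.001]
ft_force: [0.4, -0.6, -0.1]
grip_width: 0.0247
grip_force: 0.0
[0.4854 0.3412 0.1556]
tip px (np.float64(278.42764681583657), np.float64(262.2940538003939)) handle px [(np.float64(276.14309462487313), np.float64(179.16356811355806)), (np.float64(276.2827710173644), np.float64(237.70403612688045)), (np.float64(276.4322558665778), np.float64(289.1087648322832))]
```

View pics/w3.png

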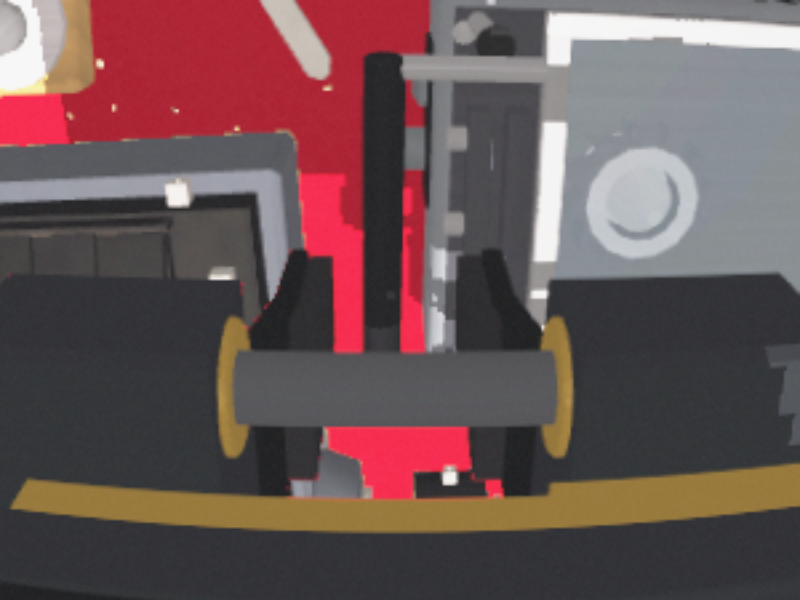

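The bar at crop x≈384 lies between the fingers (330–458), so I can descend and pinch it.

```bash
python3 -m jog '[0.024,0,-0.001,0.022,0, 0.024,0,0,0.0215,0, 0.024,0,0,0,0, 0.008,0,0,0,0, 0.008,0,0,0,0, 0.008,0,0,0,0,0.008,0,0,0,0]' 25
python3 - <<'E'
from h import *
p=tool(); print(np.round(p[0],4)); yh=p[0][1]
# arc rows, bar 12mm ahead of tcp; guard angle steps -> tool y (unit x) and z shifts
a=np.r_[0:1.47:10j]; r=.162
print(np.round(np.c_[a[1:],np.diff(-r*np.cos(a)),-np.diff(r*np.sin(a))],4))
E
```

```text
time: 8.6
position: [0.4852, 0.3384, 0.1118]
tool_rot: [0.023, 1.0, -0.002, 0.001]
ft_force: [2.2, -6.8, 0.1]
grip_width: 0.009
grip_force: 25.0
[0.4852 0.3384 0.1118]
[[ 0.1633  0.0022 -0.0263]
 [ 0.3267  0.0064 -0.0256]
 [ 0.49    0.0105 -0.0243]
 [ 0.6533  0.0143 -0.0222]
 [ 0.8167  0.0177 -0.0196]
 [ 0.98    0.0207 -0.0165]
 [ 1.1433  0.0231 -0.0129]
 [ 1.3067  0.0249 -0.009 ]
 [ 1.47    0.026  -0.0048]]
```

```bash
python3 -m jog '[0.008,0,0.0005,-0.026,0, 0.008,0,0.006,-0.0255,0, 0.008,0,0.0105,-0.0245,0, 0.008,0,0.0145,-0.022,0, 0.008,0,0.0175,-0.0195,0, 0.008,0,0,0,0]'
python3 -m jog '[0.008,0,0.0205,-0.0165,0, 0.008,0,0.023,-0.013,0, 0.008,0,0.025,-0.009,0, 0.008,0,0.026,-0.005,0, 0.008,0,0,0,0, 0.008,0,0,0,0]'
```

```text
time: 9.35
position: [0.4882, 0.3861, 0.2331]
tool_rot: [0.023, 1.0, -0.004, 0.003]
ft_force: [-0.9, -13.4, 11.6]
grip_width: 0.0089
grip_force: 25.0
time: 10.1
position: [0.4943, 0.4845, 0.2767]
tool_rot: [0.024, 1.0, 0.002, 0.005]
ft_force: [2.3, -2.0, 9.7]
grip_width: 0.0092
grip_force: 25.0
```

```bash
python3 -m jog '[0.008,0,0.004,0,0, 0.008,0,0,0,0, 0.008,0,-0.008,0,0, 0.008,0,-0.008,0,0, 0.008,0,0,0,0, 0.03,0,0,0,0, 0.03,0,0,0,0, 0.03,0,0,0,0, 0.03,0,0,-0.03,0, 0.03,0,0,-0.03,0,0.03,0,0,0,0]'
python3 - <<'E'
from h import *
a=robot.camera("scene");b=robot.camera("top")
cv2.imwrite("pics/g.png",np.hstack([cv2.resize(a[150:320,110:290],(400,378)),cv2.resize(b[170:260,110:205],(400,378))]))
E
```

```text
time: 11.48
position: [0.4913, 0.4726, 0.3345]
tool_rot: [0.024, 1.0, 0.002, 0.002]
ft_force: [-0.3, -0.9, 0.3]
grip_width: 0.0298
grip_force: 0.0
```

View pics/g.png

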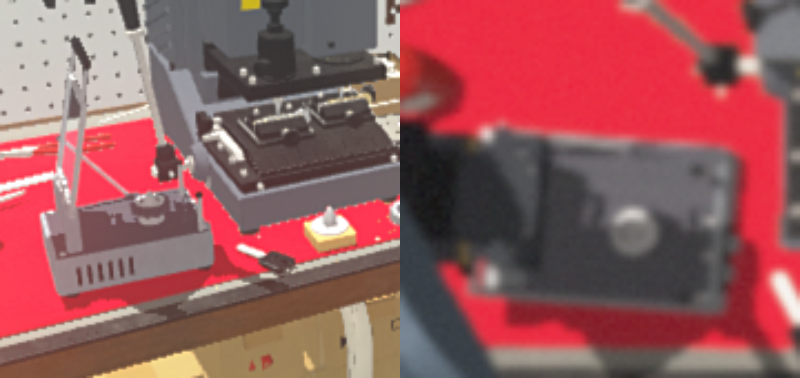

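The guard is up and resting on its stay, the rod is visible, and the worn cutter is exposed. Next I turn the grip to close along unit y and move over the arbor.

```bash
python3 -m jog '[0.06,0,0,0,-1, 0.06,0,0,0,-1, 0.06,0,0,0,-1, 0.06,0,0,0,-1, 0.06,0,0,0,-1, 0.06,0,0,0,-1, 0.06,0,0,0,-1, 0.06,0,0,0,-1, 0.06,0,0,0,-1, 0.06,0.031,0,0,0, 0.06,0.031,0.001,0,0, 0.06,0,0,0.06,0, 0.06,0,0,0.06,0, 0.06,0,0,0,0, 0.06,0,0,0,0]' 20
python3 - <<'E'
from h import *
pose=tool(); im=robot.camera("wrist"); print(np.round(pose[0],4),np.round(pose[1],3).tolist())
cv2.imwrite("pics/w4.png",im)
for r in robot.outline_of("wrist","cutter_worn")[:2]:
    print(r["conf"],r["extent"]); r["conf"]>.3 and fit("cutter_worn",r,pose,"wrist",.062)
for r in robot.outline_of("top","cutter_worn")[:1]: print("top"); 
pt=tool(); robot.camera("top")
for r in robot.outline_of("top","cutter_worn")[:1]: print("top",r["conf"]); fit("cutter_worn",r,None,"top",.062)
E
```

```text
time: 13.45
position: [0.4874, 0.4103, 0.2129]
tool_rot: [-0.69, 0.724, -0.0, 0.001]
ft_force: [0.5, 0.7, 0.7]
grip_width: 0.0601
grip_force: 0.0
[0.4874 0.4103 0.2129] [[-0.048, -0.999, 0.001], [-0.999, 0.048, 0.001], [-0.001, -0.001, -1.0]]
0.9 [276.4, 204.8, 48.9, 52.6]
cutter_worn conf 0.9 ext [276 205  49  53] xy [0.4896 0.4096] yaw 0.0 rms px 1.3
top
top 0.66
cutter_worn conf 0.66 ext [166 227  11  11] xy [0.491  0.4116] yaw 0.0 rms px 0.92
```

View pics/w4.png

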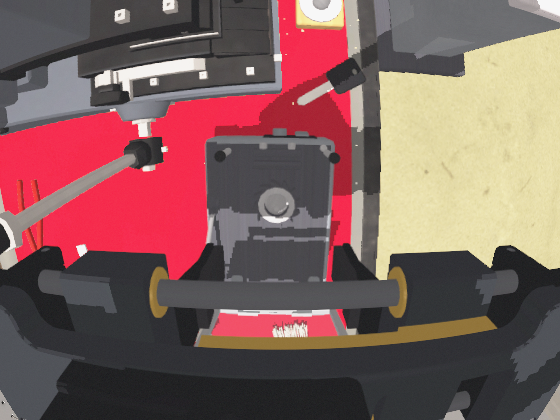

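The cutter is at (276,205), centre about (0.489,0.410). The machine lever's black knob at (150,150) could be near the gripper body, so I'll triangulate it first.

```bash
python3 - <<'E'
from h import *
def tri(obs):
    A=0;b=0
    for o,d in obs:
        d=d/np.linalg.norm(d);P=np.eye(3)-np.outer(d,d);A=A+P;b=b+P@o
    return np.linalg.solve(A,b)
print(tri([ray("wrist",150,150),ray("top",110+(718-400)/4.21,170+68/4.2),ray("scene",110+168/2.222,150+160/2.222)]))
print(tri([ray("wrist",150,150),ray("top",110+(718-400)/4.21,170+68/4.2)]))
E
```

```text
[0.61015907 0.35474526 0.05870864]
[0.61243378 0.35590455 0.04969567]
```

```bash
python3 -m jog '[0.06,0,-0.002,0.05,0, 0.06,0,0,0.05,0, 0.06,0,0,0.025,0, 0.06,0,0,0.011,0, 0.06,0,0,0,0, 0.04,0,0,0,0, 0.04,0,0,0,0, 0.04,0,0,0,0, 0.04,0,0,0,0]' 25
```

```text
time: 14.82
position: [0.4892, 0.4101, 0.0773]
tool_rot: [-0.69, 0.724, -0.0, 0.001]
ft_force: [-1.7, -0.1, 5.6]
grip_width: 0.0438
grip_force: 25.0
```

```bash
python3 -m jog '[0.04,0,0,-0.03,0, 0.04,0,0,-0.05,0, 0.04,0,0,-0.045,0, 0.04,0.041,0.0255,0,0, 0.04,0.041,0.0255,0,0, 0.04,0,0,0,1, 0.04,0,0,0,1, 0.04,0,0,0,1, 0.04,0,0,0,1, 0.04,0,0,0,1, 0.04,0,0,0,1, 0.04,0,0,0,1, 0.04,0,0,0,1, 0.04,0,0,0,0.725, 0.04,0,-0.058,0,0, 0.04,0,-0.058,0,0, 0.04,0,0,0,0, 0.04,0,0,0,0]'
python3 - <<'E'
from h import *
find(["block_medium"])
pose=tool()
for r in robot.outline_of("wrist","cutter_worn")[:1]: print(r["conf"],r["extent"]); fit("cutter_worn",r,pose,"wrist",pose[0][2]-.015)
robot.camera("top")
for r in robot.outline_of("top","block_medium")[:1]: fit("block_medium",r,None,"top")
E
```

```text
time: 17.08
position: [0.4341, 0.2143, 0.2011]
tool_rot: [0.001, 1.0, 0.0, 0.0]
ft_force: [-0.9, -0.1, -0.8]
grip_width: 0.0436
grip_force: 25.0
tool [0.4341 0.2143 0.2011] yaw 179.94 t 17.12
block_medium conf 0.95 ext [276 192  52  53] xy [0.4343 0.2107] yaw -0.1 rms px 2.02
```

```bash
python3 -m jog '[0.04,0,-0.0035,0.05,0, 0.04,0,0,0.05,0, 0.04,0,0,0.03,0, 0.04,0,0,0.012,0, 0.04,0,0,0.01,0, 0.04,0,0,0.006,0, 0.04,0,0,0,0]'
```

```text
time: 18.2
position: [0.4342, 0.2108, 0.0434]
tool_rot: [-0.0, 1.0, 0.0, 0.0]
ft_force: [1.2, -0.1, -0.4]
grip_width: 0.0433
grip_force: 25.0
```

```bash
python3 -m jog '[0.04,0,0,0.004,0, 0.04,0,0,0.003,0, 0.04,0,0,0,0, 0.06,0,0,0,0, 0.06,0,0,0,0, 0.06,0,0,0,0]'; python3 -m jog '[0.065,0,0,-0.04,0, 0.065,0,0,-0.05,0, 0.065,0,0,-0.05,0,0.065,0,0,0,0,0.065,0,0,0,0]'
python3 - <<'E'
from h import *
im,pose=find([],"w5")
for r in robot.outline_of("wrist","cutter_worn")[:1]: print(r["conf"],r["extent"]); fit("cutter_worn",r,pose,"wrist",.022)
cv2.imwrite("pics/w5c.png",cv2.resize(im[140:260,210:350],(700,600)))
E
```

```text
time: 18.95
position: [0.4348, 0.2105, 0.0374]
tool_rot: [0.0, 1.0, 0.0, 0.001]
ft_force: [-1.4, 0.8, -0.9]
grip_width: 0.0585
grip_force: 0.0
time: 19.58
position: [0.4333, 0.2107, 0.1757]
tool_rot: [-0.0, 1.0, 0.0, -0.0]
ft_force: [-0.1, -1.1, -0.9]
grip_width: 0.0652
grip_force: 0.0
tool [0.4333 0.2107 0.1757] yaw -179.99 t 19.62
0.74 [278.6, 206.9, 46.1, 46.1]
cutter_worn conf 0.74 ext [279 207  46  46] xy [0.4348 0.2101] yaw 0.0 rms px 0.93
```

View pics/w5c.png

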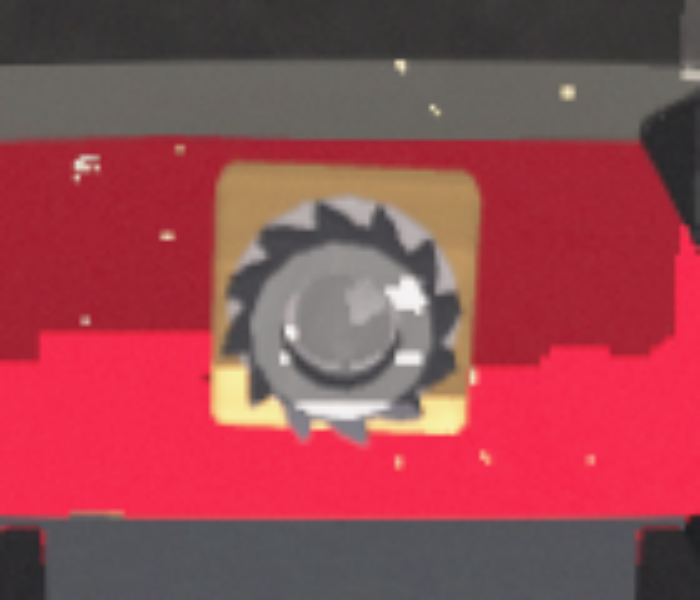

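The worn cutter lies flat and centred on the medium block. Next is the angle cutter.

```bash
python3 -m jog '[0.065,0.02,-0.03,-0.05,0, 0.065,0.013,-0.06,0,0, 0.065,0,-0.06,0,0, 0.065,0,-0.06,0,0, 0.065,0,-0.06,0,0, 0.065,0,-0.06,0,0, 0.065,0,-0.06,0,0, 0.065,0,-0.06,0,0, 0.065,0,-0.06,0,0, 0.065,0,0,0,0, 0.065,0,0,0,0]'
python3 - <<'E'
from h import *
im,pose=find(["cutter_angle"],"w6")
cv2.imwrite("pics/w6c.png",cv2.resize(im[120:360,120:440],(800,600)))
E
```

```text
time: 21.05
position: [0.3999, -0.2982, 0.2243]
tool_rot: [0.0, 1.0, 0.002, -0.001]
ft_force: [0.6, -0.8, -0.3]
grip_width: 0.065
grip_force: 0.0
tool [ 0.3999 -0.2982  0.2243] yaw 179.95 t 21.1
```

View pics/w6c.png

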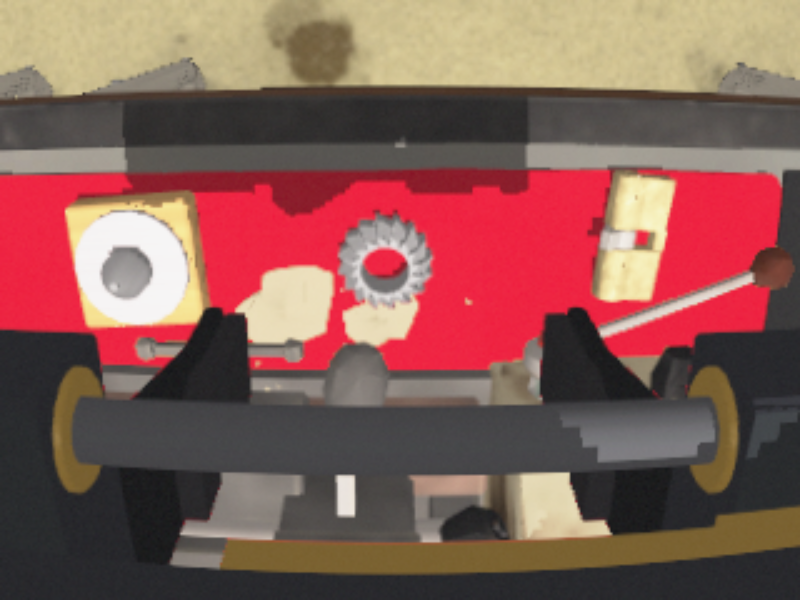

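The angle cutter is at crop (385,260). A lever with a brown knob at crop (772,268) and a grey knob at (357,370) are near the body's path, so I'll get their heights.

```bash
python3 - <<'E'
from h import *
D=Ro.from_quat([0,1,0,0]).as_matrix()
A=(np.array([.3876,-.3761,.2447]),D); B=(np.array([.3999,-.2982,.2243]),D)
def tri(a,b):
    M=0;v=0
    for o,d in (ray("wrist",*a,A),ray("wrist",*b,B)):
        d=d/np.linalg.norm(d);P=np.eye(3)-np.outer(d,d);M=M+P;v=v+P@o
    return np.round(np.linalg.solve(M,v),3)
print("brown",tri((470,232),(428.8,227.2)),"grey",tri((340,266),(262.8,266)),"rodbase",tri((402,260),(334,260.8)))
print("small bar",tri((283,262),(206,260)))
print("cutter",tri((337,229),(274,224)),at("wrist",274,224,.012,B))
robot.camera("wrist")
for l in ["cutter_angle"]:
    for r in robot.outline_of("wrist",l)[:1]: print(r["conf"]);fit(l,r,tool(),"wrist")
E
```

```text
brown [ 0.446 -0.117  0.021] grey [ 0.458 -0.313  0.087] rodbase [ 0.452 -0.246  0.089]
small bar [ 0.461 -0.371  0.07 ]
cutter [ 0.444 -0.303  0.008] [ 0.44237311 -0.30278091  0.012     ]
0.92
cutter_angle conf 0.92 ext [275 225  38  38] xy [ 0.4453 -0.3032] yaw 0.0 rms px 0.88
```

```bash
python3 -m jog '[0.065,0,0,0.05,0, 0.065,0,0,0.05,0, 0.065,0,0,0,0, 0.065,0,0,0,0]'
python3 - <<'E'
from h import *
im,pose=find(["cutter_angle"],"w7")
cv2.imwrite("pics/w7c.png",cv2.resize(im[120:360,120:440],(800,600)))
E
```

```text
time: 21.75
position: [0.4017, -0.2994, 0.1273]
tool_rot: [-0.001, 1.0, -0.001, 0.001]
ft_force: [-0.5, -0.0, 0.7]
grip_width: 0.0652
grip_force: 0.0
tool [ 0.4017 -0.2994  0.1273] yaw -179.93 t 21.8
cutter_angle conf 0.77 ext [275 257  46  52] xy [ 0.444  -0.3029] yaw 0.0 rms px 0.99
```

View pics/w7c.png

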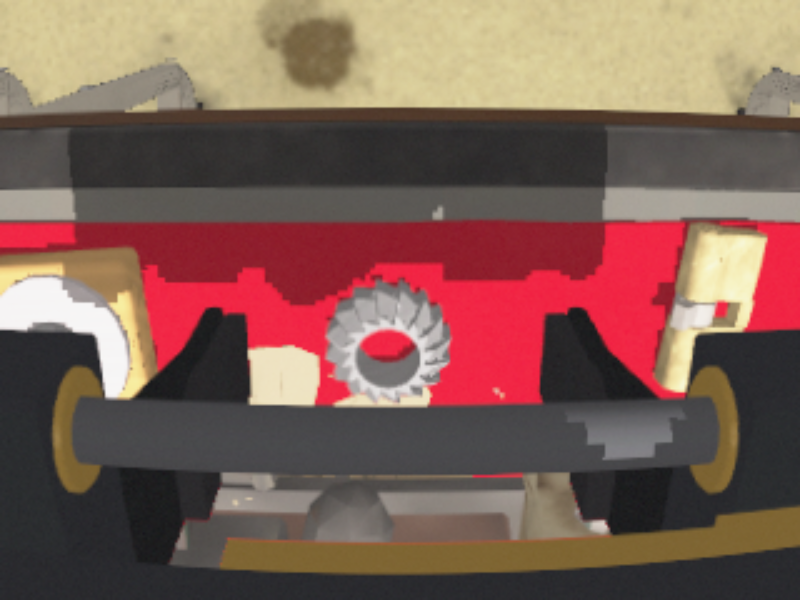

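```bash
python3 - <<'E'
from h import *
D=Ro.from_quat([0,1,0,0]).as_matrix()
A=(np.array([.3999,-.2982,.2243]),D); B=(np.array([.4017,-.2994,.1273]),D)
def tri(a,b):
    M=0;v=0
    for o,d in (ray("wrist",*a,A),ray("wrist",*b,B)):
        d=d/np.linalg.norm(d);P=np.eye(3)-np.outer(d,d);M=M+P;v=v+P@o
    return np.round(np.linalg.solve(M,v),4)
f=lambda x,y:(120+x*.4,120+y*.4)
print("knob front",tri(f(357,345),f(348,482)),"rail",tri(f(440,374),f(440,478)),"rodbase",tri(f(535,345),f(598,522)))
print("cutter check",tri(f(385,260),f(388,342)))
E
```

```text
knob front [ 0.4561 -0.313   0.0747] rail [ 0.5099 -0.2784 -0.0066] rodbase [ 0.4343 -0.2538  0.124 ]
cutter check [ 4.464e-01 -3.025e-01  2.000e-04]
```

```bash
python3 -m jog '[0.065,-0.022,-0.004,0,0, 0.065,-0.021,0,0,0, 0.065,0,0,0.05,0, 0.065,0,0,0.03,0, 0.065,0,0,0,0,0.065,0,0,0,0]'; python3 -m jog '[0.065,0,0,0.003,0,0.065,0,0,0.003,0, 0.065,0,0,0,0]'
```

```text
time: 22.6
position: [0.4449, -0.3043, 0.0479]
tool_rot: [-0.0, 1.0, -0.001, 0.001]
ft_force: [-1.1, -0.3, -0.3]
grip_width: 0.0648
grip_force: 0.0
time: 22.98
position: [0.4439, -0.3034, 0.0403]
tool_rot: [-0.0, 1.0, -0.0, 0.0]
ft_force: [-0.2, 0.6, 0.6]
grip_width: 0.0652
grip_force: 0.0
```

```bash
python3 -m jog '[0.065,0,0,0.003,0,0.065,0,0,0.003,0, 0.065,0,0,0,0]'; python3 -m jog '[0.065,0,0,0.003,0,0.065,0,0,0.003,0, 0.065,0,0,0,0]'
```

```text
time: 23.35
position: [0.4437, -0.3031, 0.0336]
tool_rot: [-0.0, 1.0, 0.0, -0.0]
ft_force: [0.2, 0.3, -0.4]
grip_width: 0.065
grip_force: 0.0
time: 23.72
position: [0.4438, -0.3032, 0.0277]
tool_rot: [-0.0, 1.0, 0.0, -0.0]
ft_force: [0.3, 0.1, -0.1]
grip_width: 0.0652
grip_force: 0.0
```

```bash
python3 -m jog '[0.065,0,0,0.002,0,0.065,0,0,0,0,0.038,0,0,0,0,0.038,0,0,0,0,0.038,0,0,0,0,0.038,0,0,0,0,0.038,0,0,0,0]' 35; python3 -m jog '[0.038,0,0,-0.02,0,0.038,0,0,-0.05,0,0.038,0,0,-0.055,0,0.038,0.02,0,-0.06,0,0.038,0.02,0,0,0,0.038,0,0,0,0,0.038,0,0,0,0]'
```

```text
time: 24.6
position: [0.4439, -0.3032, 0.0261]
tool_rot: [-0.0, 1.0, 0.0, -0.0]
ft_force: [-0.2, 1.6, -0.0]
grip_width: 0.0429
grip_force: 35.0
time: 25.48
position: [0.4043, -0.3031, 0.2096]
tool_rot: [0.0, 1.0, 0.0, -0.0]
ft_force: [0.2, 0.2, -2.0]
grip_width: 0.0428
grip_force: 35.0
```

```bash
python3 -m jog '[0.038,0,0.06,-0.01,0,0.038,0,0.06,-0.01,0,0.038,0,0.06,0,0,0.038,0,0.06,0,0,0.038,0,0.06,0,0,0.038,0,0.06,0,0,0.038,0,0.06,0,0,0.038,0,0.06,0,0,0.038,0,0.06,0,0,0.038,0,0.06,0,0,0.038,0,0,0,0]'; python3 -m jog '[0.038,0,0,0,-0.97,0.038,0,0,0,-0.97,0.038,0,0,0,-0.97,0.038,0,0,0,-0.97,0.038,0,0,0,-0.97,0.038,0,0,0,-0.97,0.038,0,0,0,-0.97,0.038,0,0,0,-0.97,0.038,0,0,0,-0.97,0.038,0,0,0,0]'
python3 - <<'E'
from h import *
p,R=tool(); d=np.array([.4896,.4100,.15])-p; print(np.round(p,4),np.round(R.T@d,4))
E
```

```text
time: 26.85
position: [0.4039, 0.3011, 0.2293]
tool_rot: [-0.003, 1.0, 0.001, 0.0]
ft_force: [-0.8, -0.6, -1.8]
grip_width: 0.0429
grip_force: 35.0
time: 28.1
position: [0.404, 0.2959, 0.2295]
tool_rot: [-0.689, 0.725, 0.0, -0.001]
ft_force: [0.3, -0.3, -0.8]
grip_width: 0.043
grip_force: 35.0
[0.404  0.2959 0.2295] [-0.1184 -0.08    0.0792]
```

```bash
python3 -m jog '[0.038,-0.04,-0.0265,0,0,0.038,-0.04,-0.0265,0,0,0.038,-0.0385,-0.027,0,0,0.038,0,0,0.04,0,0.038,0,0,0.04,0,0.038,0,0,0,0,0.038,0,0,0,0]'
python3 - <<'E'
from h import *
pose=tool(); im=robot.camera("wrist"); print(np.round(pose[0],4),[np.round(proj("wrist",[.4896,.41,z],pose),1) for z in (.062,.086)])
cv2.imwrite("pics/w8.png",cv2.resize(im[130:350,170:390],(600,600)))
E
```

```text
time: 28.98
position: [0.4904, 0.4114, 0.1512]
tool_rot: [-0.69, 0.724, -0.0, 0.001]
ft_force: [1.3, -0.2, -1.6]
grip_width: 0.0427
grip_force: 35.0
[0.4904 0.4114 0.1512] [array([279.3, 222. ]), array([279.4, 233.3])]
```

View pics/w8.png

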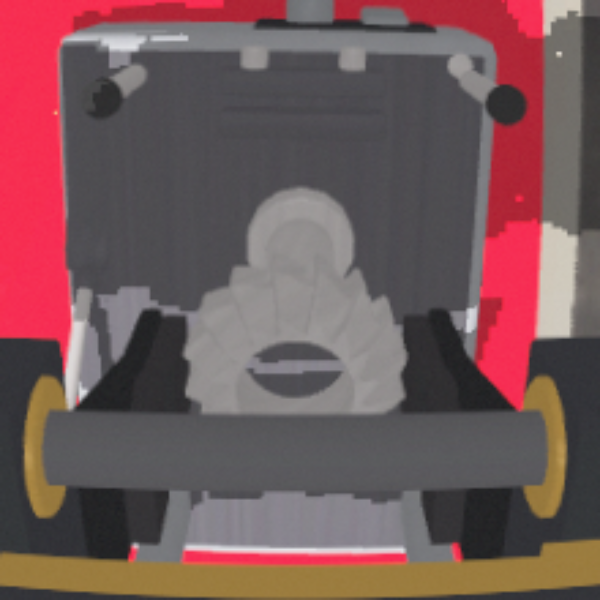

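```bash
python3 - <<'E'
from h import *
pose=tool()
for y in (.406,.408,.41): print(y,[np.round(proj("wrist",[.4896+dx,y+dy,.062],pose),1) for dx,dy in((0,-.015),(.015,0),(-.015,0))])
print("observed top",130+187*.3667,"left",170+247*.3667,"right",170+353*.3667)
print("cutter in hand pred",[np.round(proj("wrist",pose[0]+pose[1]@np.array([dx,dy,.026-.012]),pose),1) for dx,dy in((.022,0),(0,.022),(0,-.022))],"obs L/R",170+186*.3667,170+406*.3667)
E
```

```text
0.406 [array([278.8, 196.2]), array([259.5, 216.9]), array([300.1, 215. ])]
0.408 [array([278.9, 198.9]), array([259.7, 219.4]), array([300.1, 217.6])]
0.41 [array([279.1, 201.6]), array([259.8, 222. ]), array([300.2, 220.2])]
observed top 198.5729 left 260.5749 right 299.4451
cutter in hand pred [array([278.1, 230.4]), array([319.9, 269.5]), array([236.3, 269.5])] obs L/R 238.20620000000002 318.8802
```

```bash
python3 -m jog '[0.038,0.0015,0.0005,0.025,0,0.038,0,0,0.012,0,0.038,0,0,0.008,0,0.038,0,0,0.006,0,0.038,0,0,0,0]'; python3 -m jog '[0.038,0,0,0.004,0,0.038,0,0,0.004,0,0.038,0,0,0.002,0,0.038,0,0,0,0]'
```

```text
time: 29.65
position: [0.489, 0.4098, 0.0993]
tool_rot: [-0.69, 0.724, 0.0, -0.0]
ft_force: [0.9, -0.3, -1.8]
grip_width: 0.043
grip_force: 35.0
time: 30.15
position: [0.4889, 0.4097, 0.0891]
tool_rot: [-0.69, 0.724, 0.0, -0.0]
ft_force: [-0.2, 0.6, -1.1]
grip_width: 0.0426
grip_force: 35.0
```

```bash
python3 -m jog '[0.038,0,0,0.001,0,0.058,0,0,0,0,0.058,0,0,0,0,0.058,0,0,0,0,0.06,0,0,-0.04,0,0.06,0,0,-0.05,0,0.06,0,0,-0.03,0,0.06,0,0,0,0,0.06,0,0,0,0]'
python3 - <<'E'
from h import *
pose=tool(); im=robot.camera("wrist"); print(np.round(pose[0],4))
for r in robot.outline_of("wrist","cutter_angle")[:1]: print(r["conf"]);fit("cutter_angle",r,pose,"wrist",.062)
cv2.imwrite("pics/w9.png",cv2.resize(im[130:350,170:390],(500,500)))
b=robot.camera("scene"); cv2.imwrite("pics/s9.png",cv2.resize(b[150:320,110:290],(400,378)))
E
```

```text
time: 31.28
position: [0.4882, 0.4094, 0.2073]
tool_rot: [-0.69, 0.724, 0.0, -0.001]
ft_force: [0.3, 0.1, -0.3]
grip_width: 0.0597
grip_force: 0.0
[0.4882 0.4094 0.2073]
0.66
cutter_angle conf 0.66 ext [278 206  49  49] xy [0.4896 0.4092] yaw 0.0 rms px 1.26
```

View pics/w9.png

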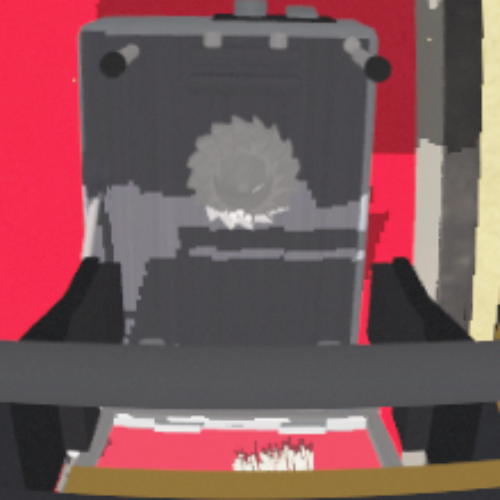

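The angle cutter is centred on the arbor and fits the seated height. Now the large cutter.

```bash
python3 -m jog '[0.06,0,0,-0.02,0,0.06,0.04,0.025,0,0,0.06,0.04,0.025,0,0,0.06,0.035,0.022,0,0,0.07,0,0,0,0.97,0.07,0,0,0,0.97,0.07,0,0,0,0.97,0.07,0,0,0,0.97,0.07,0,0,0,0.97,0.07,0,0,0,0.97,0.07,0,0,0,0.97,0.07,0,0,0,0.97,0.07,0,0,0,0.97,0.07,0,-0.06,0,0,0.07,0,-0.06,0,0,0.07,0,-0.06,0,0,0.07,0,-0.02,0.03,0,0.07,0,0,0,0,0.07,0,0,0,0]'
python3 - <<'E'
from h import *
im,p=find(["cutter_large","cutter_small"])
E
```

```text
time: 33.8
position: [0.4117, 0.0988, 0.1983]
tool_rot: [-0.0, 1.0, 0.0, -0.0]
ft_force: [-0.8, 0.3, 0.3]
grip_width: 0.07
grip_force: 0.0
tool [0.4117 0.0988 0.1983] yaw -179.99 t 33.85
cutter_large conf 0.97 ext [279 220  53  55] xy [0.4391 0.0956] yaw 0.0 rms px 0.91
cutter_small conf 0.74 ext [155 220  29  32] xy [ 0.4401 -0.0373] yaw 0.0 rms px 1.73
```

```bash
python3 -m jog '[0.075,-0.0275,-0.003,0,0,0.075,0,0,0.06,0,0.075,0,0,0.06,0,0.075,0,0,0.03,0,0.075,0,0,0,0]'; python3 -m jog '[0.075,0,0,0.006,0,0.075,0,0,0.006,0,0.075,0,0,0.005,0,0.075,0,0,0.004,0,0.075,0,0,0,0]'
```

```text
time: 34.58
position: [0.4382, 0.0961, 0.0469]
tool_rot: [-0.001, 1.0, 0.0, -0.002]
ft_force: [-0.7, -0.8, 0.6]
grip_width: 0.0749
grip_force: 0.0
time: 35.2
position: [0.4391, 0.0953, 0.0273]
tool_rot: [0.0, 1.0, 0.0, -0.0]
ft_force: [-0.4, -0.7, -0.4]
grip_width: 0.0749
grip_force: 0.0
```

```bash
python3 -m jog '[0.075,0,0,0.001,0,0.05,0,0,0,0,0.05,0,0,0,0,0.05,0,0,0,0,0.05,0,0,0,0,0.05,0,0,-0.02,0,0.05,0,0,-0.06,0,0.05,0.015,0,-0.06,0,0.05,0.015,0,-0.06,0,0.05,0,0,0,0,0.05,0,0,0,0]' 40; python3 -m jog '[0.05,0,-0.04,0,0,0.05,0,-0.06,0,0,0.05,0,-0.06,0,0,0.05,0,-0.06,0,0,0.05,0,-0.06,0,0,0.05,0,-0.06,0,0,0.05,0,-0.06,0,0,0.05,0,-0.06,0,0,0.05,0,-0.04,0,0,0.05,0,0,0,0,0.05,0,0,0,0]'
python3 - <<'E'
from h import *
im,p=find(["block_large"])
E
```

```text
time: 36.58
position: [0.4086, 0.0953, 0.2259]
tool_rot: [-0.0, 1.0, -0.0, -0.0]
ft_force: [0.6, 0.1, -2.8]
grip_width: 0.055
grip_force: 40.0
time: 37.95
position: [0.4083, -0.4031, 0.2235]
tool_rot: [0.0, 1.0, 0.003, -0.002]
ft_force: [-0.3, 0.3, -2.0]
grip_width: 0.0551
grip_force: 40.0
tool [ 0.4083 -0.4031  0.2235] yaw 179.98 t 38.0
block_large conf 0.58 ext [259 209  56  42] xy [ 0.4415 -0.4211] yaw 0.0 rms px 10.76
```

```bash
python3 -m jog '[0.05,-0.017,-0.017,0,0,0.05,-0.0175,0,0,0,0.05,0,0,0.06,0,0.05,0,0,0.05,0,0.05,0,0,0.028,0,0.05,0,0,0,0,0.05,0,0,0,0]'; python3 -m jog '[0.05,0,0,0.007,0,0.05,0,0,0.007,0,0.05,0,0,0.007,0,0.05,0,0,0.005,0,0.05,0,0,0,0]'
```

```text
time: 38.92
position: [0.4448, -0.4217, 0.0895]
tool_rot: [-0.001, 1.0, -0.001, 0.001]
ft_force: [-0.7, -0.9, -1.5]
grip_width: 0.0553
grip_force: 40.0
time: 39.55
position: [0.4434, -0.4214, 0.0617]
tool_rot: [0.0, 1.0, 0.001, -0.0]
ft_force: [0.3, 0.8, -1.1]
grip_width: 0.0556
grip_force: 40.0
```

```bash
python3 -m jog '[0.05,0,0.0005,0.005,0,0.05,0,0,0.004,0,0.05,0,0,0.003,0,0.05,0,0,0,0]'; python3 -m jog '[0.05,0,0,0.001,0,0.075,0,0,0,0,0.075,0,0,0,0,0.075,0,0,0,0]'; python3 -m jog '[0.075,0,0,-0.03,0,0.075,0,0,-0.05,0,0.075,0.01,0,-0.05,0,0.075,0.015,0,-0.03,0,0.075,0,0,0,0,0.075,0,0,0,0]'
python3 - <<'E'
from h import *
im,p=find([],"w10")
for r in robot.outline_of("wrist","cutter_large")[:1]: print(r["conf"]);fit("cutter_large",r,p,"wrist",.022)
E
```

```text
time: 40.05
position: [0.4436, -0.421, 0.05]
tool_rot: [-0.0, 1.0, 0.0, -0.0]
ft_force: [-0.6, 0.2, -1.5]
grip_width: 0.0552
grip_force: 40.0
time: 40.55
position: [0.4439, -0.4214, 0.0496]
tool_rot: [-0.0, 1.0, -0.0, 0.0]
ft_force: [0.0, 0.7, 0.1]
grip_width: 0.0727
grip_force: 0.0
time: 41.3
position: [0.4186, -0.4207, 0.2086]
tool_rot: [0.0, 1.0, 0.001, -0.0]
ft_force: [-0.7, -0.4, -0.5]
grip_width: 0.0748
grip_force: 0.0
tool [ 0.4186 -0.4207  0.2086] yaw 179.99 t 41.35
0.96
cutter_large conf 0.96 ext [281 218  55  54] xy [ 0.4437 -0.4216] yaw 0.0 rms px 1.52
```

The large cutter is seated. Now the small one, closing fore and aft.

```bash
python3 -m jog '[0.06,0,0.06,0,0,0.06,0,0.06,0,0,0.06,0,0.06,0,0,0.06,0,0.06,0,0,0.06,0,0.06,0,0,0.06,0,0.06,0,0,0.06,0,0.023,0,0,0.06,0,0,0,1,0.06,0,0,0,1,0.06,0,0,0,1,0.06,0,0,0,1,0.06,0,0,0,1,0.06,0,0,0,1,0.06,0,0,0,1,0.06,0,0,0,1,0.06,0,0,0,1,0.06,0,0,0,0,0.06,0,0,0,0]'
python3 - <<'E'
from h import *
im,p=find(["cutter_small","block_small"],"w11")
pose=tool(); print(np.round(pose[1].T@(np.array([.4402,-.0375,.026])-pose[0]),4))
E
```

```text
time: 43.65
position: [0.4185, -0.038, 0.2088]
tool_rot: [0.706, 0.708, -0.0, -0.001]
ft_force: [-0.7, 0.6, 0.3]
grip_width: 0.0599
grip_force: 0.0
tool [ 0.4185 -0.038   0.2088] yaw 90.16 t 43.7
cutter_small conf 0.55 ext [297 192  31  34] xy [ 0.4405 -0.0375] yaw 0.0 rms px 1.15
block_small conf 0.74 ext [402 196  41  41] xy [ 0.558  -0.0434] yaw -2.6 rms px 1.92
[0.0005 0.0217 0.1831]
```

```bash
python3 -m jog '[0.055,0.0005,0.0215,0,0,0.055,0,0,0.06,0,0.055,0,0,0.06,0,0.055,0,0,0.035,0,0.055,0,0,0,0]'; python3 -m jog '[0.055,0,0,0.014,0,0.055,0,0,0.012,0,0.055,0,0,0,0,0.055,0,0,0,0,0.028,0,0,0,0,0.028,0,0,0,0,0.028,0,0,0,0,0.028,0,0,0,0,0.028,0,0,0,0]' 35
```

```text
time: 44.42
position: [0.4387, -0.0372, 0.0523]
tool_rot: [0.707, 0.707, -0.001, -0.003]
ft_force: [0.3, -1.2, 0.1]
grip_width: 0.0552
grip_force: 0.0
time: 45.55
position: [0.4404, -0.0377, 0.0285]
tool_rot: [0.707, 0.707, 0.0, 0.0]
ft_force: [0.1, 0.1, 2.5]
grip_width: 0.0332
grip_force: 35.0
```

```bash
python3 -m jog '[0.028,0,0,-0.03,0,0.028,0,0,-0.06,0,0.028,0,0,-0.04,0,0.028,0,0.04,0,0,0.028,0,0.05,0,0,0.028,0,0,0,0,0.028,0,0,0,0]'
python3 - <<'E'
from h import *
im,p=find(["block_small"],"w12")
b=robot.camera("top")
for r in robot.outline_of("top","block_small")[:1]: fit("block_small",r,None,"top")
b=robot.camera("scene")
for r in robot.outline_of("scene","block_small")[:1]: fit("block_small",r,None,"scene")
E
```

```text
time: 46.42
position: [0.5286, -0.0372, 0.1575]
tool_rot: [0.707, 0.707, -0.001, -0.002]
ft_force: [0.3, 0.2, -1.9]
grip_width: 0.0332
grip_force: 35.0
tool [ 0.5286 -0.0372  0.1575] yaw 90.02 t 46.48
block_small conf 0.76 ext [312 211  50  51] xy [ 0.5585 -0.0439] yaw -5.7 rms px 1.98
block_small conf 0.23 ext [167 225  14  17] xy [0.4949 0.423 ] yaw 1.7 rms px 1.96
```

```bash
python3 -m jog '[0.028,-0.0065,0.0297,0,0,0.028,0,0,0.04,0,0.028,0,0,0.032,0,0.028,0,0,0,0,0.028,0,0,0,0]'; python3 -m jog '[0.028,0,0,0.006,0,0.028,0,0,0.006,0,0.028,0,0,0.006,0,0.028,0,0,0,0]'
```

```text
time: 47.35
position: [0.5604, -0.0444, 0.0872]
tool_rot: [0.707, 0.707, 0.0, 0.001]
ft_force: [0.4, -0.5, -0.4]
grip_width: 0.0331
grip_force: 35.0
time: 47.85
position: [0.5595, -0.044, 0.0678]
tool_rot: [0.707, 0.707, -0.0, -0.001]
ft_force: [-0.7, 0.9, -1.8]
grip_width: 0.0331
grip_force: 35.0
```

```bash
python3 -m jog '[0.028,0,-0.001,0.004,0,0.028,0,0,0.004,0,0.028,0,0,0,0]'; python3 -m jog '[0.028,0,0,0.004,0,0.028,0,0,0.003,0,0.028,0,0,0,0]'
```

```text
time: 48.22
position: [0.5586, -0.0441, 0.0599]
tool_rot: [0.707, 0.707, -0.0, -0.0]
ft_force: [0.5, 1.0, -1.4]
grip_width: 0.0331
grip_force: 35.0
time: 48.6
position: [0.5587, -0.0441, 0.053]
tool_rot: [0.707, 0.707, -0.0, -0.0]
ft_force: [1.0, 0.5, -1.1]
grip_width: 0.0334
grip_force: 35.0
```

```bash
python3 -m jog '[0.028,0,0,0.002,0,0.028,0,0,0,0,0.05,0,0,0,0,0.05,0,0,0,0,0.05,0,0,0,0,0.05,0,0,-0.04,0,0.05,0,0,-0.05,0,0.05,0,0,-0.05,0,0.05,0,0,0,0,0.05,0,0,0,0]'
python3 - <<'E'
from h import *
im,p=find([],"w13")
for r in robot.outline_of("wrist","cutter_small")[:1]: print(r["conf"]);fit("cutter_small",r,p,"wrist",.022);fit("cutter_small",r,p,"wrist",.032)
for cam in("top","scene"):
    robot.camera(cam)
    for l,X in (("cutter_large",.022),("cutter_worn",.022),("cutter_angle",.062),("cutter_small",.022)):
        for r in robot.outline_of(cam,l)[:1]:
            fit(l,r,None,cam,X)
    for r in robot.look_for(cam,"guard_handle")[:1]: print(cam,"guard",r["conf"],np.round(r["extent"]))
# predicted raised handle (1.37 rad) pixels
h=np.array([.4896,.4095,0])+np.array([.048,.999,0])*(.09-.162*np.cos(1.37))+[0,0,.1+.162*np.sin(1.37)]
print("pred handle",h,proj("scene",h),proj("top",h))
E
```

```text
time: 49.85
position: [0.5584, -0.044, 0.1912]
tool_rot: [0.707, 0.707, -0.0, -0.0]
ft_force: [0.5, 0.4, -1.4]
grip_width: 0.05
grip_force: 0.0
tool [ 0.5584 -0.044   0.1912] yaw 90.01 t 49.9
0.61
cutter_small conf 0.61 ext [277 201  28  38] xy [ 0.5589 -0.0443] yaw 0.0 rms px 1.64
cutter_small conf 0.61 ext [277 201  28  38] xy [ 0.5589 -0.0418] yaw 0.0 rms px 2.3
cutter_large conf 0.48 ext [431 246  16  20] xy [ 0.4443 -0.4204] yaw 0.0 rms px 1.03
cutter_worn conf 0.5 ext [232 246  14  13] xy [0.4349 0.2119] yaw 0.0 rms px 0.85
cutter_angle conf 0.64 ext [165 226  13  18] xy [0.4905 0.4102] yaw 0.0 rms px 0.37
top guard 0.67 [131. 220.   9.  40.]
cutter_worn conf 0.65 ext [259 247  14   8] xy [0.4319 0.2129] yaw 0.0 rms px 0.61
cutter_angle conf 0.68 ext [178 243  17  16] xy [0.4881 0.4115] yaw 0.0 rms px 0.72
scene guard 0.95 [143. 206.  16.  76.]
pred handle [0.49236908 0.46713146 0.25874511] (np.float64(146.34234515928867), np.float64(172.84772771744474)) (np.float64(127.03414253897483), np.float64(219.76735641138728))
```

```bash
python3 -c "
from rig import robot
print(robot.hand_in())"
```

```text
the job is handed in; nothing more can be done
None
```

I finished the job and handed it in at about 50 s of the 144 s allowed. The guard is up on its stay, the angle cutter is on the arbor, and the worn, large and small cutters are down on the blocks they fit. The last camera checks agreed with this; no verdict came back at hand-in.

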